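# Two clicks brighter on the cabinet-light dimmer

### The arm

A 6-joint arm with a two-finger parallel gripper is mounted at the origin on the work surface. World frame = base frame: x ahead of the robot, y to its left, z up, the work surface at z = 0. Lengths are in mm, angles in rad, forces in N, time in s.
With the tool pointing down it reaches from about 275 to 725 mm from the base axis. Payload 15.9 kg.
Tool frame: the origin (TCP) lies on the centre line of the jaws, within the pads' length; the fingertips stand 11 mm ahead of it and the grasp point (between the pads) lies 8 mm behind it (tip_extent is the distance from the TCP to the fingertips, in mm); z points along the fingers, y is the line along which they close (so a half turn about z gives the same grasp; the last joint's range is limited). The gripper opens to 85 mm and grips with 20 to 120 N. Pads are 22 mm wide; open, the fingers measure 114 mm over their backs; the gripper's body (76 mm by 85 mm) begins 54 mm behind the grasp point. The pads swing forward as they close: fully open they stand 13 mm farther back than shut.
Start: joints at [-1.314, 0.213, -0.034, 1.323, 0, 1.571], TCP at [126.988, -483.59, 242.306] pointing down, gripper open.
Joint ranges: [-2.98, 2.98], [-0.74, 1.72], [-1.14, 1.35], [-2.1, 2.04], [-1.57, 1.44], [-3.14, 3.14]. Speed limits (rad/s): [1.89, 1.89, 2.39, 2.57, 3.14, 3.14].

### API

Orientations are given as a unit quaternion [w, x, y, z].
In Python, from rig import get_state, get_image, camera_params, hand_in, tip_extent gives the robot as it stands.
- The arm moves only by the tool send_rows, never from a script. Its argument "rows" is a list of rows, each a list of 6 numbers: the shift along the tool's x, y, z each as a share of 120 mm, from -1 to 1, then the turn, a rotation vector about the tool's x, y, z each as a share of 0.5 rad, from -1 to 1. A call has 1 to 10 rows; each row is the pose to reach, as a shift and turn from the pose commanded when the call began, along the tool's axes at that moment; what a row does not reach only later rows make up. A row lasts 1/12 s, in which the tool goes at most 41.7 mm and 7.16 degrees, less where a joint would pass 70% of its speed; a pose out of reach is approached as far as the arm can. A call with a number of a shift or a turn outside -1 to 1 is refused whole. A call with a gripper value outside its range is refused whole. "claw" is the opening, from -1 (shut) to 1 (fully open), set as the call begins (left out, the last holds). The fingers move at their own pace and stop on an object; "squeeze" is the grip in N (left out, the last holds). Time passes only in rows, so rows that repeat a pose let the fingers close. It gives the time, the measured TCP pose, the force, the opening and the grip force at its end, in the units of the state.
- get_state(): the state, without advancing time (a new reading comes with each control period).
- get_image(name): name is "side" or "top" or "wrist"; returns the picture (420x560x3 uint8, red, green, blue); there is no depth.
- camera_params(name): a dict with "fx", "fy", "cx", "cy" (pixels), "rvec" (rotation vector, rad) and "tvec" (3), from world to camera coordinates, as OpenCV has them; the wrist camera has in their place "mount" (4x4, takes a point from camera to tool coordinates, whose origin is the TCP and whose axes are the flange's). Camera axes: x right, y down, z forward; pixel columns grow to the right and rows downward; lengths in mm; the calibration is good to about 2 mm. A picture is of the moment at which its call begins: read the wrist's pose just before it. camera_params takes no time and is no camera call.
- hand_in(): hands the job in; it is judged then, once.
The state is a dict: "t": time; "joint_pos": joint angles; "joint_vel": joint speeds; "effort": joint torques, N m; "ee_pos": TCP position; "eef_rot": TCP orientation; "ft_force": force on the tool from outside, world axes, zero at the start; "moment": the same for the moment, N m; "finger_gap": opening from 0.0 (shut) to 1.0 (fully open); "finger_force": force on a finger pad.
Only numpy, scipy, OpenCV 4.12 (cv2) and the standard library are available. Lean on these libraries where they do the work, as an engineer would, in place of code of your own. Each camera call takes 0.05 s, during which the arm holds its last target. There are 200 camera calls.

### The job

Turn up the cabinet lights: with a fingertip on its edge, roll the knurled wheel of the long dimmer two clicks brighter from off, top of the wheel moving away from its near end with the smallest dot, and leave it resting in that click. Do not turn the wheel of the small square dimmer.

Things in the scene. Friction and masses are not known exactly. Their poses are not given: they have to be found in the camera images.
- long_dimmer: White housing 150 long (own x) x 80 wide (y) x 42 mm high, fixed. Origin: centre of its underside, z up, x away from the robot, yaw up to 29 degrees. Over the origin a dark knurled wheel, 60 mm diameter, 26 wide, stands out of the top; axle along y, 30 mm up; rim top 60 mm up. Four grey dots beside it grow in size along +x. 60 mm clear around; mug, bowl, vase (150 tall) farther off.
- long_wheel (a joint): Turn, rad: 0 = off (stop), grows as the wheel's top moves along own +x (brighter). Clicks at 0, 0.524, 1.047, 1.571 (stop); starts off. Let go, it settles into the nearest click. Its axle gives 6 mm under 4 to 19 N. By friction: press the top down 3 mm (10 N) and drag along x, 16 mm of rim per click; both ways. A white bar on the rim is by the first dot when off, by the third after two clicks.
- small_dimmer: The other dimmer, to be left alone: square white housing 90 x 90 x 42 mm, fixed, with a narrower wheel, 48 mm in diameter and 10 wide, otherwise made alike (rim top 54 mm up). Origin: centre of the housing's underside; x away from the robot. Either dimmer may be on the left.
- small_wheel (a joint): Turn of the small dimmer's wheel, rad, same sense and clicks; it starts at off (0) and stays there.
Things that resemble listed ones, but are neither listed nor needed, are in the scene too. What is shaped like the long_dimmer but purple is not meant.

How it is judged (in metres and radians):
At the end, for the whole second after the job is handed in: The long dimmer's wheel rests at its second click above off (1.05 rad, give or take 0.21 rad or 12 degrees), not moving; the small dimmer's wheel is still at off (below 0.22 rad) (value of joint long_wheel between 0.84 and 1.26 rad and velocity of joint long_wheel between -0.1 and 0.1 rad/s and value of joint small_wheel below 0.22 rad); the robot touches nothing.
It fails at once if the small dimmer's wheel is turned out of its off click (value of joint small_wheel above 0.26 rad).
It fails at once if the long dimmer is pressed by the arm or the gripper body instead of a fingertip (contact force between the arm and long_dimmer above 10 N).
It also fails if it takes over 34 s, if anything falls off the work surface, if the arm or the gripper's body presses on something with over 40 N, if the wrist force passes 120 N, or if a joint passes its speed limit or range.

## Working session

There is one attempt and no reset: what is moved stays moved. The work goes in short steps, Python scripts to look and compute and a tool call to move; the robot and the scene stay as the last step left them, time stands still between calls to the robot, and variables do not carry over. Pictures are saved under pics/ and viewed, at most 10 in all, crops included, and the job is handed in when it is done.

Besides the shell and the picture viewer there is one more tool, called after ">>>" as name(argument=value, ...) on one line, values as JSON. send_rows: Moves the arm, as the interface text tells. Shift numbers are shares of 120 mm and turn numbers shares of 0.5 rad, none past 1 either way. Its arguments: {"type":"object","properties":{"rows":{"type":"array"},"claw":{"type":"number"},"squeeze":{"type":"number"}},"required":["rows"]}

```bash
mkdir -p pics
python3 - <<'E'
from rig import *
import cv2
for n in("top","side"):
    cv2.imwrite(f"pics/{n}0.png",get_image(n)[:,:,::-1]); print(n,camera_params(n))
print(get_state(),tip_extent() if callable(tip_extent) else tip_extent)
E
```

```text
top {'fx': 409.79750414019793, 'fy': 409.79750414019793, 'cx': 272.6538430678159, 'cy': 210.89505361053523, 'rvec': array([ 2.15800941, -2.12003708,  0.19668796]), 'tvec': array([-14.67012502, 549.12891812, 631.55998407])}
side {'fx': 532.6091846131915, 'fy': 532.6091846131915, 'cx': 274.26857564387126, 'cy': 198.9548018567779, 'rvec': array([ 2.13524356, -0.8794341 ,  0.37426298]), 'tvec': array([-377.90959043,  286.37361054,  477.26560285])}
{'t': 0.1, 'joint_pos': array([-1.31400276e+00,  2.13361401e-01, -3.49943776e-02,  1.32353132e+00,
        7.85049786e-06,  1.57080627e+00]), 'joint_vel': array([-0.00110472, -0.00174206,  0.00069219, -0.00187458,  0.00122952,
       -0.00117523]), 'effort': array([-9.07613921e-04, -6.87245464e+01,  4.87806451e+01,  1.21352897e-02,
       -2.20658458e-04,  9.03301753e-06]), 'ee_pos': array([ 126.91328134, -483.30199557,  241.83923002]), 'eef_rot': array([-5.41397343e-04,  9.91768940e-01,  1.28039339e-01, -6.59431136e-05]), 'ft_force': array([-0.47220474, -0.16462856,  0.39927716]), 'moment': array([-0.04312436,  0.03053723, -0.0538452 ]), 'finger_force': 0.0, 'finger_gap': 0.9984530622497986} 11.0
```

View pics/top0.png

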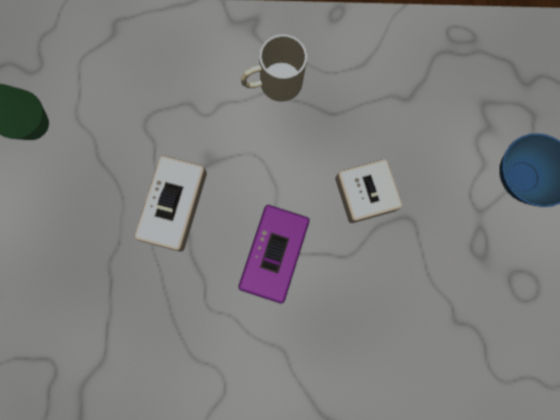

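View pics/side0.png

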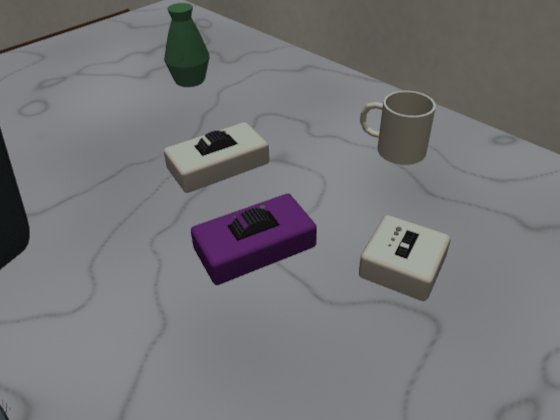

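The top view shows the long white dimmer at about (170,203), with its smallest dot toward the image bottom. The purple decoy is at (275,253) and the small dimmer at (370,190). The side view agrees, with the long dimmer at (217,152).

```bash
cat > h.py <<'E'
import numpy as np,cv2
from rig import *
def cast(n,px,z):
    c=camera_params(n);R,_=cv2.Rodrigues(c["rvec"]);K=np.array([[c["fx"],0,c["cx"]],[0,c["fy"],c["cy"]],[0,0,1]])
    px=np.asarray(px,float).reshape(-1,2)
    d=(np.linalg.inv(K)@np.c_[px,np.ones(len(px))].T).T@R; o=-R.T@c["tvec"]
    return o+d*((z-o[2])/d[:,2])[:,None]
def rect(n,im,box,thr,z=42):
    x0,y0,x1,y1=box; m=np.zeros(im.shape[:2],np.uint8)
    m[y0:y1,x0:x1]=(im[y0:y1,x0:x1].min(2)>thr)*255
    c=max(cv2.findContours(m,cv2.RETR_EXTERNAL,cv2.CHAIN_APPROX_NONE)[0],key=cv2.contourArea)
    p=cast(n,c,z)[:,:2].astype(np.float32)
    r=cv2.minAreaRect(p); b=cv2.boxPoints(r); e=max(b[1]-b[0],b[2]-b[1],key=np.linalg.norm)
    e=e*np.sign(e[0]); return r,np.arctan2(e[1],e[0])
E
python3 - <<'E'
from h import *
T=cv2.imread("pics/top0.png");S=cv2.imread("pics/side0.png")
print(T[180,165],T[203,120],T[225,200], T[230,160],S[150,185],S[175,220],S[130,130])
for thr in (170,180,190,200):
  for a in(("top",T,(120,140,220,265),thr),("side",S,(150,110,285,200),thr)):
    try: print(thr,a[0],rect(*a))
    except Exception as e: print(thr,a[0],e)
# wheel: dark pixels
m=np.zeros(T.shape[:2],np.uint8);m[170:235,145:195]=(T[170:235,145:195].max(2)<90)*255
c=max(cv2.findContours(m,0,2)[0],key=cv2.contourArea);print(cv2.minAreaRect(c),cast("top",cv2.minAreaRect(c)[0],50))
w=np.hstack([cv2.resize(T[150:255,125:215],None,fx=5,fy=5,interpolation=2),cv2.resize(S[115:195,155:230],None,fx=4.6,fy=6.5625,interpolation=2)])
cv2.imwrite("pics/z.png",w)
E
```

```text
[168 168 165] [125 127 126] [135 135 134] [173 173 169] [157 166 161] [63 69 74] [127 125 123]
170 top (((567.4916381835938, 140.8730926513672), (3.461606740951538, 1.6636055707931519), 3.0025503635406494), np.float32(0.052407917))
170 side max() iterable argument is empty
180 top max() iterable argument is empty
180 side max() iterable argument is empty
190 top max() iterable argument is empty
190 side max() iterable argument is empty
200 top max() iterable argument is empty
200 side max() iterable argument is empty
((168.24378967285156, 200.91995239257812), (18.910634994506836, 35.49472427368164), 17.35402488708496) [[562.13762178 167.4062564   50.        ]]
```

View pics/z.png

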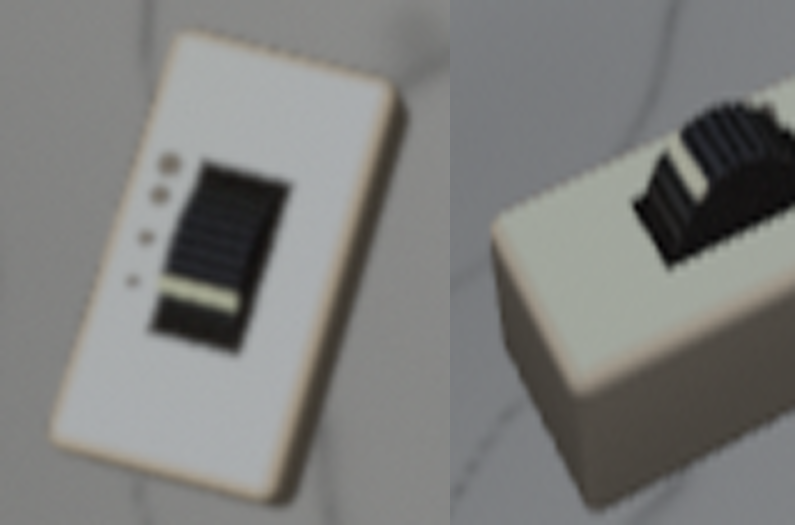

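The zoom shows the white bar beside the smallest, near dot, so the wheel is off. The +x direction points toward image top, leaning right.

Run:
```python
from h import *
from scipy.spatial.transform import Rotation as Ro
T=cv2.imread("pics/top0.png");S=cv2.imread("pics/side0.png")
for thr in (143,148,153,158):
  for a in(("top",T,(120,140,220,265),thr),("side",S,(150,110,285,200),thr)):
    try: print(thr,a[0],rect(*a))
    except Exception as e: print(thr,a[0],e)
s=get_state();q=s["eef_rot"];print(Ro.from_quat([*q[1:],q[0]]).as_matrix().round(3))
```

```text
143 top (((563.2957153320312, 168.34646606445312), (73.44300842285156, 143.2583770751953), 76.19843292236328), np.float32(-0.24088272))
143 side (((562.4000244140625, 167.5984344482422), (73.19622039794922, 141.69985961914062), 76.3005142211914), np.float32(-0.23910092))
148 top (((563.2174682617188, 168.3444366455078), (72.5511474609375, 142.29592895507812), 76.24139404296875), np.float32(-0.24013299))
148 side (((562.834228515625, 167.22979736328125), (69.69348907470703, 140.30630493164062), 76.33987426757812), np.float32(-0.23841433))
153 top (((563.2708740234375, 168.35360717773438), (71.62431335449219, 141.31752014160156), 76.24820709228516), np.float32(-0.24001405))
153 side (((562.8448486328125, 167.8134002685547), (68.0287857055664, 137.82754516601562), 76.01319122314453), np.float32(-0.24411586))
158 top (((563.2708740234375, 168.41970825195312), (70.67916107177734, 140.44781494140625), 76.27877807617188), np.float32(-0.23948056))
158 side (((514.6654052734375, 213.7633819580078), (0.0, 0.0), 0.0), np.float32(0.0))
[[ 0.967  0.254 -0.   ]
 [ 0.254 -0.967  0.001]
 [ 0.    -0.001 -1.   ]]
```

>>> send_rows(rows=[[0.2,-0.2,0,0,0,0.2],[0.4,-0.4,0,0,0,0.4],[0.6,-0.6,0,0,0,0.6],[0.8,-0.8,0,0,0,0.8],[1,-1,0,0,0,0.99],[1,-1,0,0,0,0.99]], claw=-1, squeeze=40)

```text
t: 0.6
ee_pos: [214.2, -333.1, 242.4]
eef_rot: [-0.001, 0.993, -0.122, 0.0]
ft_force: [-0.7, -0.2, -0.1]
finger_gap: 0.148
finger_force: 0.0
```

>>> send_rows(rows=[[0.12,-0.32,0,0,0,0],[0.24,-0.64,0,0,0,0],[0.37,-0.96,0,0,0,0]])

```text
t: 0.85
ee_pos: [282.8, -234.6, 242.2]
eef_rot: [-0.0, 0.993, -0.12, -0.0]
ft_force: [1.0, -1.0, -0.3]
finger_gap: 0.001
finger_force: 0.0
```

>>> send_rows(rows=[[0.12,-0.32,0,0,0,0],[0.24,-0.64,0,0,0,0],[0.37,-0.96,0,0,0,0]])

```text
t: 1.1
ee_pos: [353.1, -133.1, 242.4]
eef_rot: [0.0, 0.993, -0.119, 0.0]
ft_force: [0.7, -1.6, -0.5]
finger_gap: 0.004
finger_force: 0.0
```

>>> send_rows(rows=[[0.12,-0.32,0,0,0,0],[0.24,-0.64,0,0,0,0],[0.37,-0.96,0,0,0,0]])

```text
t: 1.35
ee_pos: [410.4, -74.2, 242.1]
eef_rot: [-0.013, 0.995, -0.098, 0.001]
ft_force: [-0.6, -0.9, -0.5]
finger_gap: -0.001
finger_force: 0.0
```

>>> send_rows(rows=[[0.12,-0.32,0,0,0,0],[0.24,-0.64,0,0,0,0],[0.37,-0.96,0,0,0,0],[0.37,-0.96,0,0,0,0]])

```text
t: 1.68
ee_pos: [457.6, -53.1, 244.5]
eef_rot: [-0.029, 0.997, -0.076, 0.001]
ft_force: [0.0, -0.8, 0.4]
finger_gap: 0.002
finger_force: 0.0
```

Run:
```python
from h import *
s=get_state();print(s["joint_pos"].round(3),s["joint_vel"].round(3),s["ee_pos"],s["eef_rot"],s["ft_force"],tip_extent())
```

```text
Traceback (most recent call last):
TypeError: 'float' object is not callable
```

Run:
```python
from h import *
s=get_state();print(s["joint_pos"].round(3),s["joint_vel"].round(3),s["ee_pos"],s["eef_rot"],tip_extent)
```

```text
[-0.153  0.133 -0.127  1.313  0.057  3.14 ] [0.035 0.141 0.171 0.036 0.018 0.002] [457.59648159 -53.09584688 244.47270372] [-0.02867931  0.99671094 -0.07578286  0.00132729] 11.0
```

>>> send_rows(rows=[[0,0,0,0,0,0],[0,0,0,0,0,0],[0,0,0,0,0,0],[0,0,0,0,0,0]])

```text
t: 2.02
ee_pos: [456.2, -53.6, 244.9]
eef_rot: [-0.029, 0.997, -0.077, 0.002]
ft_force: [-0.7, -0.1, 0.2]
finger_gap: -0.001
finger_force: 0.0
```

J6 ran into its +3.14 limit. I'll turn the tool the other way, to yaw = dimmer yaw + 90°.

>>> send_rows(rows=[[0,0,0,0,0,-0.25],[0,0,0,0,0,-0.5],[0,0,0,0,0,-0.75],[0,0,0,0,0,-1],[0,0,0,0,0,-1]])

```text
t: 2.43
ee_pos: [456.3, -53.5, 245.0]
eef_rot: [-0.027, 0.984, 0.175, 0.009]
ft_force: [-0.6, 0.1, 0.4]
finger_gap: 0.0
finger_force: 0.0
```

>>> send_rows(rows=[[0,0,0,0,0,-0.25],[0,0,0,0,0,-0.5],[0,0,0,0,0,-0.75],[0,0,0,0,0,-1],[0,0,0,0,0,-1]])

```text
t: 2.85
ee_pos: [456.5, -53.5, 245.0]
eef_rot: [-0.024, 0.911, 0.412, 0.015]
ft_force: [-0.2, -0.2, -1.0]
finger_gap: 0.003
finger_force: 0.0
```

>>> send_rows(rows=[[0,0,0,0,0,-0.25],[0,0,0,0,0,-0.5],[0,0,0,0,0,-0.75],[0,0,0,0,0,-0.9],[0,0,0,0,0,-0.9],[0,0,0,0,0,-0.9]])

```text
t: 3.35
ee_pos: [456.6, -53.4, 244.9]
eef_rot: [-0.02, 0.799, 0.6, 0.02]
ft_force: [0.6, 0.4, -0.1]
finger_gap: 0.003
finger_force: 0.0
```

```bash
cat >> h.py <<'E'
from scipy.spatial.transform import Rotation as Ro
def goal(xy,z,yaw=-0.24+np.pi/2):
    s=get_state();q=s["eef_rot"];R=Ro.from_quat([*q[1:],q[0]]);G=Ro.from_euler("z",yaw)*Ro.from_euler("x",np.pi)
    print("t",round(s["t"],2),"pos",s["ee_pos"].round(1),"F",s["ft_force"].round(1),"J6",s["joint_pos"][5].round(2))
    print("shift/120",(R.inv().apply(np.r_[xy,z]-s["ee_pos"])/120).round(3),"turn/.5",((R.inv()*G).as_rotvec()/.5).round(3))
def along(d): return np.array([563,168])+d*np.array([np.cos(-.24),np.sin(-.24)])
E
python3 -c "
from h import *
goal(along(-8),120)"
```

```text
t 3.35 pos [456.6 -53.4 244.9] F [ 0.6  0.4 -0.1] J6 1.7
shift/120 [1.954 0.281 1.151] turn/.5 [-0.015 -0.114 -0.084]
```

>>> send_rows(rows=[[0.25,0.04,0.13,-0.01,-0.06,-0.04],[0.5,0.07,0.25,-0.015,-0.114,-0.084],[0.75,0.11,0.38,-0.015,-0.114,-0.084],[1,0.14,0.5,-0.015,-0.114,-0.084],[1,0.14,0.5,-0.015,-0.114,-0.084]])

```text
t: 3.77
ee_pos: [506.1, 64.7, 189.1]
eef_rot: [-0.001, 0.785, 0.619, -0.001]
ft_force: [-0.6, -0.5, -0.8]
finger_gap: -0.005
finger_force: 0.0
```

>>> send_rows(rows=[[0.25,0.04,0.1,0,0,0],[0.5,0.07,0.2,0,0,0],[0.75,0.11,0.3,0,0,0],[0.95,0.14,0.4,0,0,0],[0.95,0.14,0.4,0,0,0],[0.95,0.14,0.4,0,0,0]])

```text
t: 4.27
ee_pos: [548.0, 168.5, 142.7]
eef_rot: [0.0, 0.785, 0.619, -0.001]
ft_force: [-0.6, -1.1, 1.0]
finger_gap: 0.002
finger_force: 0.0
```

```bash
python3 -c "
from h import *
goal(along(-8),90)
T=get_image('top');W=get_image('wrist')
cv2.imwrite('pics/t1.png',np.hstack([cv2.resize(T[120:280,90:250],(420,420))[:,:,::-1],cv2.resize(W,(380,420))[:,:,::-1]]))"
```

```text
t 4.27 pos [548.  168.5 142.7] F [-0.6 -1.1  1. ] J6 2.11
shift/120 [0.026 0.056 0.439] turn/.5 [-0.002  0.002  0.009]
```

View pics/t1.png

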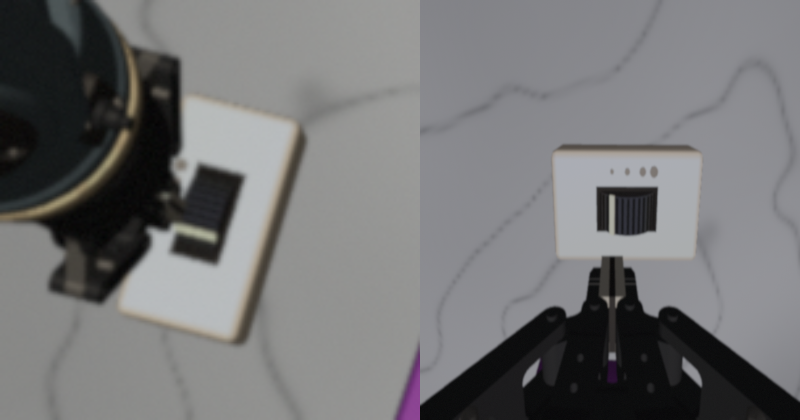

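The left half shows the arm over the dimmer. The right half (wrist view) shows the shut tip by the wheel at about (612,255), with the white bar at the smallest dot, so the tip is lined up to descend.

>>> send_rows(rows=[[0.026,0.056,0.2,0,0,0],[0.026,0.056,0.4,0,0,0.01],[0.026,0.056,0.54,0,0,0.01],[0.026,0.056,0.54,0,0,0.01],[0.026,0.056,0.54,0,0,0.01],[0.026,0.056,0.54,0,0,0.01]])

```text
t: 4.87
ee_pos: [556.4, 169.0, 80.5]
eef_rot: [0.001, 0.786, 0.618, 0.001]
ft_force: [0.8, 0.1, 0.6]
finger_gap: 0.002
finger_force: 0.0
```

```bash
python3 -c "
from h import *
goal(along(-8),68)"
```

```text
t 4.87 pos [556.4 169.   80.5] F [0.8 0.1 0.6] J6 2.1
shift/120 [ 0.005 -0.011  0.104] turn/.5 [ 0.004 -0.001  0.003]
```

>>> send_rows(rows=[[0,-0.01,0.04,0,0,0],[0,-0.01,0.07,0,0,0],[0,-0.01,0.085,0,0,0],[0,-0.01,0.095,0,0,0],[0,-0.01,0.1,0,0,0],[0,-0.01,0.1,0,0,0],[0,-0.01,0.1,0,0,0]])

```text
t: 5.45
ee_pos: [555.2, 169.8, 67.8]
eef_rot: [0.001, 0.786, 0.619, 0.001]
ft_force: [-1.1, -0.5, 10.4]
finger_gap: 0.001
finger_force: 5.6
```

>>> send_rows(rows=[[0,0.02,0,0,0,0],[0,0.04,0,0,0,0],[0,0.06,0,0,0,0],[0,0.08,0,0,0,0],[0,0.1,0,0,0,0],[0,0.12,0,0,0,0],[0,0.14,0,0,0,0],[0,0.14,0,0,0,0],[0,0.14,0,0,0,0]])

```text
t: 6.2
ee_pos: [571.9, 165.8, 67.9]
eef_rot: [0.001, 0.786, 0.618, 0.001]
ft_force: [0.8, -1.1, 10.6]
finger_gap: -0.001
finger_force: 5.3
```

>>> send_rows(rows=[[0,0,-0.05,0,0,0],[0,0,-0.1,0,0,0],[0,0,-0.35,0,0,0],[0,0,-0.6,0,0,0],[0,0,-0.6,0,0,0],[0,0,-0.6,0,0,0]])

```text
t: 6.7
ee_pos: [571.9, 166.1, 140.6]
eef_rot: [0.001, 0.786, 0.619, 0.002]
ft_force: [-0.1, -0.1, -0.3]
finger_gap: 0.005
finger_force: 0.0
```

```bash
python3 -c "
from h import *
goal(along(-8),76)
W=get_image('wrist');S=get_image('side')
cv2.imwrite('pics/t2.png',np.hstack([cv2.resize(S[110:195,150:285],(420,420))[:,:,::-1],cv2.resize(W,(380,420))[:,:,::-1]]))"
```

```text
t 6.7 pos [571.9 166.1 140.6] F [-0.1 -0.1 -0.3] J6 2.09
shift/120 [-0.002 -0.144  0.538] turn/.5 [ 0.007 -0.003  0.006]
```

View pics/t2.png

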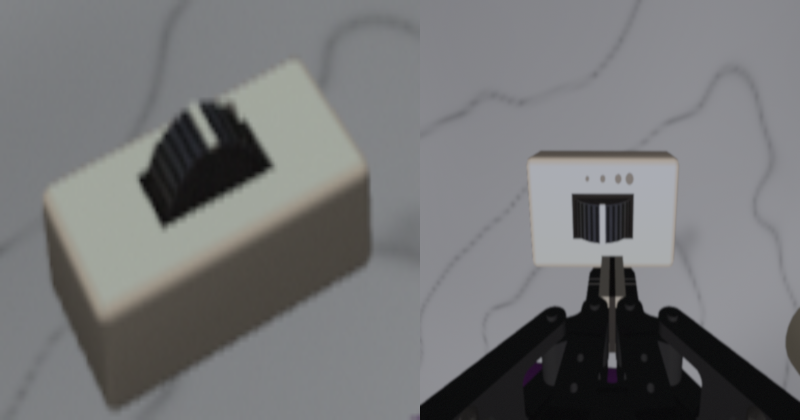

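The bar (wrist view, 602,225) is now under the second dot, so the wheel has moved exactly one click. I'll repeat the stroke.

>>> send_rows(rows=[[0,-0.144,0.2,0,0,0],[0,-0.144,0.4,0,0,0],[0,-0.144,0.53,0,0,0],[0,-0.144,0.56,0,0,0],[0,-0.144,0.58,0,0,0],[0,-0.144,0.595,0,0,0],[0,-0.144,0.605,0,0,0],[0,-0.144,0.605,0,0,0],[0,-0.144,0.605,0,0,0]])

```text
t: 7.55
ee_pos: [554.1, 169.2, 66.9]
eef_rot: [0.001, 0.786, 0.618, -0.0]
ft_force: [-4.7, -4.5, 12.8]
finger_gap: 0.004
finger_force: 6.5
```

>>> send_rows(rows=[[0,0.02,0,0,0,0],[0,0.04,0,0,0,0],[0,0.06,0,0,0,0],[0,0.08,0,0,0,0],[0,0.1,0,0,0,0],[0,0.12,0,0,0,0],[0,0.14,0,0,0,0],[0,0.14,0,0,0,0],[0,0.14,0,0,0,0]])

```text
t: 8.3
ee_pos: [571.1, 165.2, 67.2]
eef_rot: [0.001, 0.786, 0.618, 0.0]
ft_force: [-1.2, -5.9, 11.2]
finger_gap: -0.0
finger_force: 6.2
```

>>> send_rows(rows=[[0,0,-0.05,0,0,0],[0,0,-0.1,0,0,0],[0,0,-0.35,0,0,0],[0,0,-0.6,0,0,0],[0,0,-0.6,0,0,0],[0,0,-0.6,0,0,0]])

```text
t: 8.8
ee_pos: [571.4, 166.2, 140.0]
eef_rot: [0.001, 0.786, 0.619, 0.002]
ft_force: [0.2, 0.7, -0.6]
finger_gap: 0.0
finger_force: 0.0
```

```bash
python3 -c "
from h import *
goal(along(-8),76)
W=get_image('wrist');S=get_image('side')
cv2.imwrite('pics/t3.png',np.hstack([cv2.resize(S[110:195,150:285],(420,420))[:,:,::-1],cv2.resize(W,(380,420))[:,:,::-1]]))"
```

```text
t 8.8 pos [571.4 166.2 140. ] F [ 0.2  0.7 -0.6] J6 2.09
shift/120 [-0.002 -0.14   0.533] turn/.5 [ 0.006 -0.003  0.006]
```

View pics/t3.png

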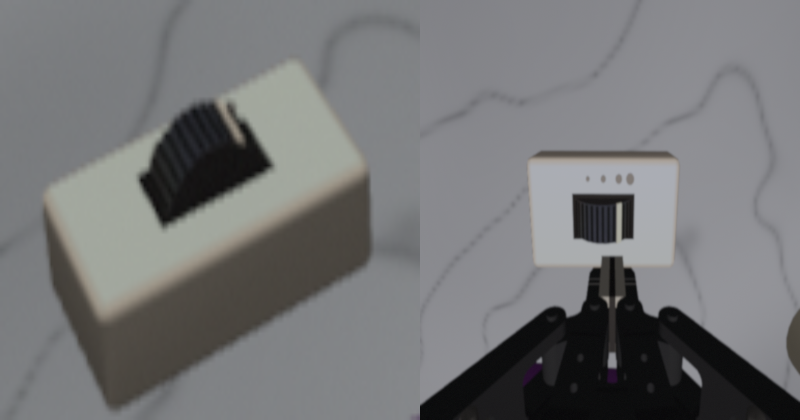

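The bar (wrist view, 619,222) is now under the third dot (618,179), so the wheel is at the second click. The arm is clear of everything.

```bash
python3 -c "
from rig import *
print(hand_in())"
```

```text
the job is handed in; nothing more can be done
None
```

I handed the job in at about 9 s with the long dimmer's wheel at its second click: the last picture shows the white bar under the third dot. The arm was clear and never went near the small dimmer, but the hand-in gave no verdict.

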